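# Uncover a contactor and gauge its contact gap

## Task

Lift the cover off the contact box and set it down, right way up and flat, inside the steel tray. Then take the gauge with the thin blade from the rack and slide its blade down into the gap between the two contact blocks, about midway along them, until its shoulders sit flat on the blocks, and leave it standing there. Set both down without dropping them, leave the thick gauge in the rack, and do not disturb the other things on the table.

Things in the scene. Friction and masses are not known exactly. Their poses are not given: they have to be found in the camera images.
- contact_box: Fixed grey steel box, 130 (x) x 96 (y) x 66 mm, open on top under its cover, with screwed feet along its long sides and a cable gland on its +x end. Origin: centre of its underside; x along its length, z up. Inside, two copper contact blocks stand side by side, tops 10 mm below the rim.
- gap_mouth (a point): Middle of the gap between the contact blocks, level with their tops, 56 mm above the box's origin; axes as the box. The gap runs along x, 50 mm long, 7 mm wide (y), 51 mm deep; its mouth is chamfered out to 13 mm.
- cover: Loose sheet-steel cover of the contact box, grey, 140 (x) x 106 (y) x 18 mm with a 15 mm skirt that hangs round the box's rim with about 2 mm play, 0.3 kg. Black bridge handle on top along x. Origin: centre of the skirt's lower edge; x along its length, z up. On the box its axes agree with the box's.
- cover_handle (a point): Middle of the cover's handle bar, 46 mm above the cover's origin. The bar is 80 mm long (x), 12 mm wide (y) and 12 mm high; 22 mm of free height under it; overall height of the cover 52 mm.
- parts_tray: Fixed open grey sheet-steel tray, 210 (x) x 170 (y) mm outside, walls 3 mm thick and 19 mm high, floor 3 mm thick. Origin: centre of its underside, x along its length.
- gauge_rack: Fixed rack, wooden base 150 (x) x 56 (y) mm, with two dark steel rails along x, 11 mm apart, their tops 62 mm above the origin (centre of the underside). The two gauges hang side by side between the rails, 66 mm apart, resting on their shoulders.
- thin_gauge: Loose gauge with the thin blade: steel blade 4 (y) x 30 (x) mm, reaching 45 mm below the shoulders, tip tapered; dark steel grip block above, 36 (x) x 22 (y) x 62 mm. The narrower grip of the two. Origin: centre of the shoulders (the grip's underside, where the blade begins); z up along the grip. 0.16 kg.
- thick_gauge: The other gauge: blade 9 mm thick (does not fit the gap), grip block 56 (x) x 22 (y) x 62 mm, the wider grip; else as the thin gauge. Stays in the rack.
- mug: Spotted white mug, 82 x 114 x 91 mm, bystander. Origin under its middle.
- coupling: Dark hexagonal coupling, 36 x 41 x 40 mm, bystander. Origin under its middle.
- dip_tin: Round closed tin, 72 x 72 x 61 mm, bystander. Origin under its middle.
Things that resemble listed ones, but are neither listed nor needed, are in the scene too. What is shaped like the thin_gauge but pink or purple is not meant.

How it is judged:
By the outcome, as a careful person would: the job done as asked, in the order asked, and still so for the second after the job is handed in, with the robot touching nothing.
It also fails if it takes over 61 s, if anything falls off the work surface, if the arm or the gripper's body presses on something with over 40 N, if the wrist force passes 120 N, or if a joint passes its speed limit or range.

## Robot

A 7-joint arm with a two-finger parallel gripper is mounted at the origin on a cart in front of the work surface, level with it; the furniture and walls round the work are solid. World frame = base frame: x ahead of the robot, y to its left, z up, the work surface at z = 0. Lengths are in m, angles in degrees, forces in N, time in s.
With the tool pointing down it reaches from about 0.425 to 0.95 m from the base axis. Payload 4.7 kg.
Tool frame: the origin (TCP) lies at the very end of the fingers, on their centre line; the grasp point (between the pads) lies 19 mm behind it; y points along the fingers, z is the direction in which the jaws open and shut, and the axes are right-handed (so a half turn about y gives the same grasp; the last joint's range is limited). The gripper opens to 85 mm and grips with 20 to 120 N. Pads are 22 mm wide; open, the fingers measure 114 mm over their backs; the gripper's body (76 mm by 85 mm) begins 54 mm behind the grasp point. The pads swing forward as they close: fully open they stand 13 mm farther back than shut.
Start: joints at [-76.026, 26.849, -2.785, 87.806, 1.381, 65.374, -4.715], TCP at [0.182, 0.65, 0.231] pointing down, gripper open.
Joint ranges: [-148.3, 148.3], [-19.14, 114.17], [-79.39, 73.82], [5.75, 140.21], [-59.74, 239.74], [12.07, 113.84], [-152.46, 152.46]. Speed limits (degrees/s): [147.25, 147.25, 180, 180, 180, 180, 180].

## Interface

Orientations are given as [roll, pitch, yaw] about the fixed x, y, z axes, in that order (R = Rz(yaw) Ry(pitch) Rx(roll)).
In Python, from workcell import bot, capture, camera_params gives the robot as it stands.
- The arm moves only by the tool play_rows, never from a script. Its argument "motion" is a list of rows, each an object of numbers: "dx", "dy", "dz": the shift along the tool's x, y, z in cm; "wx", "wy", "wz": the turn, a rotation vector about the tool's x, y, z in degrees; "fingers": the opening, from -1 (shut) to 1 (fully open), so that 0 is half open. In form: [{"dx": .., "dy": .., "dz": .., "wx": .., "wy": .., "wz": .., "fingers": ..}, ...]. A call has 1 to 12 rows; each row is the pose to reach, as a shift and turn from the pose commanded when the call began, along the tool's axes at that moment; what a row does not reach only later rows make up. A row lasts 1/10 s, in which the tool goes at most 50 mm and 8.59 degrees, less where a joint would pass 70% of its speed; a pose out of reach is approached as far as the arm can. A call with a gripper value outside its range is refused whole. The fingers move at their own pace and stop on an object; "squeeze" is the grip in N (left out, the last holds). Time passes only in rows, so rows that repeat a pose let the fingers close. It gives the time, the measured TCP pose, the force and the opening at its end, in the units of the state.
- bot.get_state(): the state, without advancing time (a new reading comes with each control period).
- capture(name): name is "scene" or "top" or "wrist"; returns the picture (400x640x3 uint8, blue, green, red); there is no depth.
- camera_params(name): a dict with "mtx" (3x3 intrinsics, pixels), "pose" (4x4, takes a point from camera to world coordinates); the wrist camera has in their place "tool_from_camera" (4x4, takes a point from camera to tool coordinates, whose origin is the TCP and whose axes are the tool frame's). Camera axes: x right, y down, z forward; pixel columns grow to the right and rows downward; lengths in m; the calibration is good to about 2 mm. A picture is of the moment at which its call begins: read the wrist's pose just before it. camera_params takes no time and is no camera call.
- bot.hand_in(): hands the job in, once; it reports no verdict.
The state is a dict: "time": time; "q": joint angles; "qd": joint speeds; "joint_torque": joint torques, N m; "position": TCP position; "orientation": TCP orientation; "force": force on the tool from outside, world axes, zero at the start; "ft_torque": the same for the moment, N m; "grip_width": finger opening in m.
Only numpy, scipy, OpenCV 4.12 (cv2) and the standard library are available. Lean on these libraries where they do the work, as an engineer would, in place of code of your own. Each camera call takes 0.05 s, during which the arm holds its last target. There are 200 camera calls.

## Working session

There is one attempt and no reset: what is moved stays moved. The work goes in short steps, Python scripts to look and compute and a tool call to move; the robot and the scene stay as the last step left them, time stands still between calls to the robot, and variables do not carry over. Pictures are saved under pics/ and viewed, about 8 in all and at most 12, crops included, and the job is handed in when it is done.

Besides the shell and the picture viewer there is one more tool, called after "Call:" as name(argument=value, ...) on one line, values as JSON. play_rows: Moves the arm, as the interface text tells. Its arguments: {"type":"object","properties":{"motion":{"type":"array"},"squeeze":{"type":"number"}},"required":["motion"]}

```bash
ls; mkdir -p pics; python3 - <<'E'
from workcell import bot, capture, camera_params
import cv2,numpy as np
np.set_printoptions(precision=4,suppress=True)
s=bot.get_state();print(s)
for n in("scene","top","wrist"):
    im=capture(n);cv2.imwrite(f"pics/{n}0.png",im);print(n,camera_params(n))
E
```

```text
pics
{'time': 0.0, 'q': array([-76.0252,  26.898 ,  -2.7851,  87.8745,   1.3804,  65.3751,
        -4.7167]), 'qd': array([ 0.0253,  0.0224, -0.0486, -0.0021, -0.1096,  0.0289, -0.0381]), 'joint_torque': array([  0.0005, -51.0301,  -0.0469, -23.7715,   0.0105,   0.0075,
         0.    ]), 'position': array([0.1817, 0.6495, 0.2302]), 'orientation': array([-90.114 ,  -0.0035, -15.6296]), 'force': array([ 1.41  , -0.278 , -0.0355]), 'ft_torque': array([ 0.0035, -0.0028, -0.0468]), 'grip_width': 0.08507151708869569}
scene {'mtx': array([[508.5084,   0.    , 326.1838],
       [  0.    , 508.5084, 202.5686],
       [  0.    ,   0.    ,   1.    ]]), 'pose': array([[-0.8261, -0.4269,  0.3679,  0.0469],
       [-0.5636,  0.6235, -0.5418,  1.0453],
       [ 0.0019, -0.6549, -0.7557,  1.1074],
       [ 0.    ,  0.    ,  0.    ,  1.    ]])}
top {'mtx': array([[368.3217,   0.    , 318.7536],
       [  0.    , 368.3217, 206.5446],
       [  0.    ,   0.    ,   1.    ]]), 'pose': array([[ 0.0044, -0.9983,  0.0589,  0.4606],
       [-0.9999, -0.0036,  0.013 ,  0.3236],
       [-0.0128, -0.0589, -0.9982,  1.2317],
       [ 0.    ,  0.    ,  0.    ,  1.    ]])}
wrist {'mtx': array([[355.375 ,   0.    , 319.2918],
       [  0.    , 355.375 , 201.5854],
       [  0.    ,   0.    ,   1.    ]]), 'tool_from_camera': array([[-0.0002,  0.9555,  0.2951, -0.0755],
       [ 0.0004, -0.2951,  0.9555, -0.1431],
       [ 1.    ,  0.0003, -0.0004,  0.0002],
       [ 0.    ,  0.    ,  0.    ,  1.    ]])}
```

View pics/top0.png

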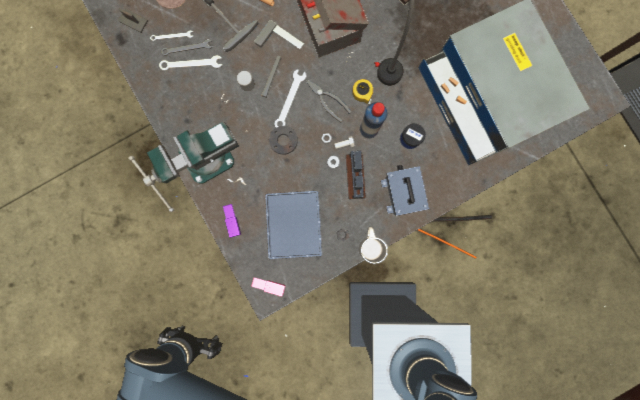

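View pics/scene0.png

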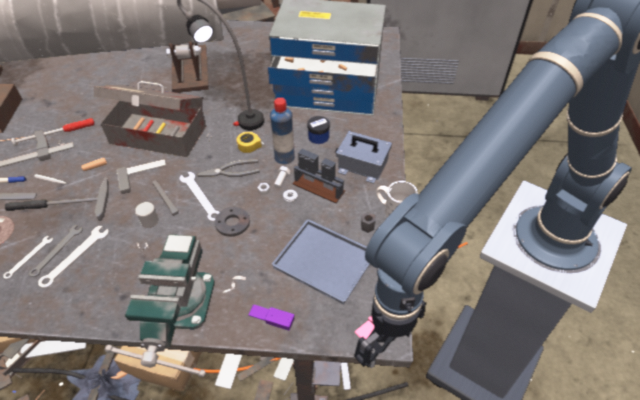

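The top view shows the box at (407,190), the rack at (356,175), the tray at (293,225), the mug at (373,247), the coupling at (342,235) and the tin at (413,133). The pink (268,287) and purple (231,221) gauge lookalikes lie on the table. Next I'll make an enlarged crop and rough positions.

```bash
cat > h.py <<'E'
import numpy as np,cv2
from scipy.spatial.transform import Rotation as R
from workcell import bot,capture,camera_params
np.set_printoptions(precision=4,suppress=True)
def tool():
    s=bot.get_state();T=np.eye(4);T[:3,:3]=R.from_euler('xyz',s['orientation'],degrees=True).as_matrix();T[:3,3]=s['position'];return T
def cam(n,T=None):
    p=camera_params(n)
    return p['mtx'],(p['pose'] if n!='wrist' else T@p['tool_from_camera'])
def ray(c,uv,z):
    K,P=c;uv=np.atleast_2d(np.array(uv,float));d=np.c_[(uv-K[:2,2])/[K[0,0],K[1,1]],np.ones(len(uv))]@P[:3,:3].T
    return P[:3,3]+d*((z-P[2,3])/d[:,2])[:,None]
def proj(c,X):
    K,P=c;x=(np.atleast_2d(X)-P[:3,3])@P[:3,:3]@K.T;return x[:,:2]/x[:,2:]
def shift(goal_p,yaw):
    "shift cm and rotvec deg in tool axes to reach goal pointing down (roll -90)"
    T=tool();G=R.from_euler('xyz',[-90,0,yaw],degrees=True).as_matrix();A=T[:3,:3]
    return (A.T@(np.array(goal_p)-T[:3,3])*100).round(2),R.from_matrix(A.T@G).as_rotvec(degrees=True).round(2)
E
python3 - <<'E'
from h import *
t=cv2.imread('pics/top0.png');s=cv2.imread('pics/scene0.png')
a=cv2.resize(t[120:270,250:450],None,fx=4,fy=4,interpolation=cv2.INTER_CUBIC)
cv2.imwrite('pics/a.png',a)
b=cv2.resize(s[120:220,260:420],None,fx=5,fy=5,interpolation=cv2.INTER_CUBIC)
cv2.imwrite('pics/b.png',b)
c=cam('top')
for n,uv,z in[('box',(407,190),.07),('rack',(356,175),.06),('tray',(293,225),.01),('mug',(373,247),.05),('coup',(342,235),.03),('tin',(413,133),.05),('bottle',(376,113),.2),('pink',(268,287),0)]: print(n,ray(c,uv,z))
E
```

```text
box [[0.5825 0.0602 0.07  ]]
rack [[0.6312 0.2201 0.06  ]]
tray [[0.471  0.4246 0.01  ]]
mug [[0.4017 0.1655 0.05  ]]
coup [[0.4391 0.2633 0.03  ]]
tin [[0.7702 0.0345 0.05  ]]
bottle [[0.7884 0.1754 0.2   ]]
pink [[0.2656 0.5066 0.    ]]
```

View pics/a.png

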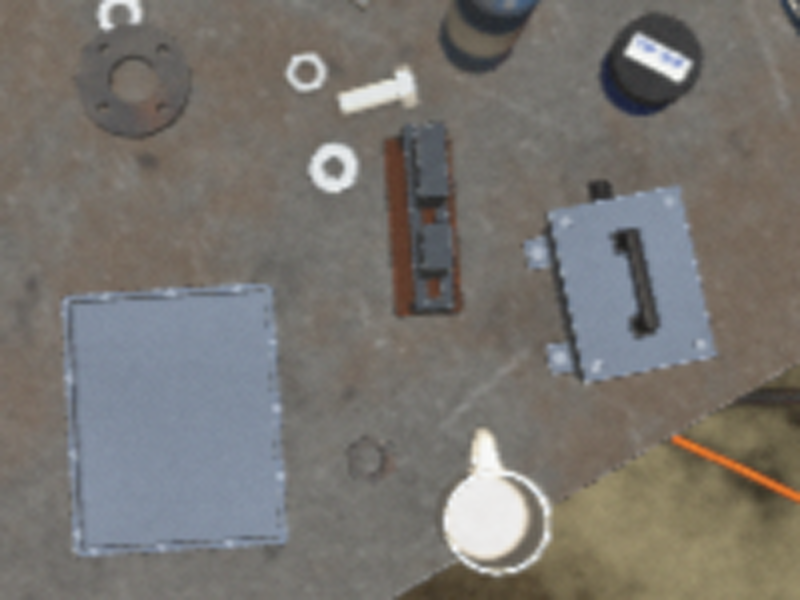

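View pics/b.png

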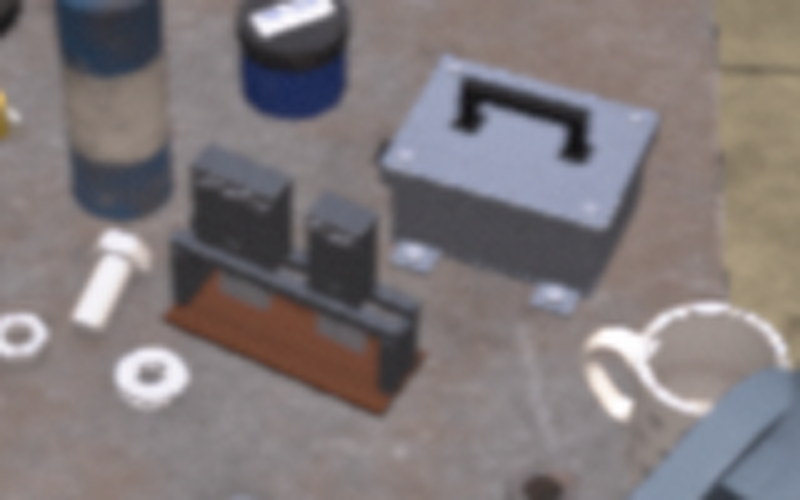

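Rack candidates in the top crop: the wide grip at (430,165) is the thick gauge. The narrow grip at (432,248), nearer the robot, is the thin gauge, and the second view confirms it. The pink and purple ones are decoys. The gland end at crop (600,188) is +x of the box.

```bash
python3 - <<'E'
from h import *
c=cam('top')
def m(n,pts,z):
    X=ray(c,np.array(pts)/4+[250,120]-.375,z)[:,:2]
    print(n,'centre',X.mean(0));
    for i in range(len(X)):
        d=X[i-1]-X[i]; print('  edge',np.linalg.norm(d).round(4),'yaw',np.degrees(np.arctan2(d[1],d[0])).round(1))
m('cover',[(550,213),(680,188),(716,355),(583,380)],.069)
m('handle',[(630,232),(648,333)],.103)
m('tray',[(65,298),(271,286),(286,541),(78,553)],.019)
m('thin',[(418,225),(447,224),(448,273),(418,273)],.124)
m('thick',[(414,125),(443,125),(444,205),(417,206)],.124)
d,w=shift([.578,.066,.30],12);print(d,w)
E
```

```text
cover centre [0.5808 0.0579]
  edge 0.1348 yaw -169.3
  edge 0.1049 yaw 101.1
  edge 0.1352 yaw 11.4
  edge 0.1065 yaw -79.1
handle centre [0.5783 0.0604]
  edge 0.0789 yaw -170.5
  edge 0.0789 yaw 9.5
tray centre [0.4731 0.4228]
  edge 0.2101 yaw -176.4
  edge 0.1708 yaw 93.5
  edge 0.2099 yaw 3.6
  edge 0.1707 yaw -86.4
thin centre [0.6012 0.2204]
  edge 0.0365 yaw 179.9
  edge 0.0219 yaw 92.1
  edge 0.0372 yaw 1.0
  edge 0.0226 yaw -89.8
thick centre [0.6649 0.2227]
  edge 0.062 yaw -178.0
  edge 0.022 yaw 90.1
  edge 0.0612 yaw 0.6
  edge 0.0204 yaw -87.7
[ 53.89  -6.88 -45.53] [  0.09 -27.63  -0.02]
```

Call:
play_rows(motion=[{"dx": 18,"dy": -3,"dz": -15.4,"wy": -9,"fingers": 1},{"dx": 36,"dy": -4,"dz": -30.8,"wy": -18,"fingers": 1},{"dx": 54.1,"dy": -4,"dz": -46.1,"wy": -26.1,"fingers": 1},{"dx": 54.1,"dy": -4,"dz": -46.1,"wy": -26.1,"fingers": 1},{"dx": 54.1,"dy": -4,"dz": -46.1,"wy": -26.1,"fingers": 1},{"dx": 54.1,"dy": -4,"dz": -46.1,"wy": -26.1,"fingers": 1},{"dx": 54.1,"dy": -4,"dz": -46.1,"wy": -26.1,"fingers": 1},{"dx": 54.1,"dy": -4,"dz": -46.1,"wy": -26.1,"fingers": 1},{"dx": 54.1,"dy": -4,"dz": -46.1,"wy": -26.1,"fingers": 1},{"dx": 54.1,"dy": -4,"dz": -46.1,"wy": -26.1,"fingers": 1},{"dx": 54.1,"dy": -4,"dz": -46.1,"wy": -26.1,"fingers": 1},{"dx": 54.1,"dy": -4,"dz": -46.1,"wy": -26.1,"fingers": 1}])

```text
schema error: expected keys dx, dy, dz, wx, wy, wz, fingers
```

Call:
play_rows(motion=[{"dx": 18,"dy": -3,"dz": -15.4,"wx": 0,"wy": -9,"wz": 0,"fingers": 1},{"dx": 36,"dy": -4,"dz": -30.8,"wx": 0,"wy": -18,"wz": 0,"fingers": 1},{"dx": 54.1,"dy": -4,"dz": -46.1,"wx": 0,"wy": -26.1,"wz": 0,"fingers": 1},{"dx": 54.1,"dy": -4,"dz": -46.1,"wx": 0,"wy": -26.1,"wz": 0,"fingers": 1},{"dx": 54.1,"dy": -4,"dz": -46.1,"wx": 0,"wy": -26.1,"wz": 0,"fingers": 1},{"dx": 54.1,"dy": -4,"dz": -46.1,"wx": 0,"wy": -26.1,"wz": 0,"fingers": 1},{"dx": 54.1,"dy": -4,"dz": -46.1,"wx": 0,"wy": -26.1,"wz": 0,"fingers": 1},{"dx": 54.1,"dy": -4,"dz": -46.1,"wx": 0,"wy": -26.1,"wz": 0,"fingers": 1},{"dx": 54.1,"dy": -4,"dz": -46.1,"wx": 0,"wy": -26.1,"wz": 0,"fingers": 1},{"dx": 54.1,"dy": -4,"dz": -46.1,"wx": 0,"wy": -26.1,"wz": 0,"fingers": 1},{"dx": 54.1,"dy": -4,"dz": -46.1,"wx": 0,"wy": -26.1,"wz": 0,"fingers": 1},{"dx": 54.1,"dy": -4,"dz": -46.1,"wx": 0,"wy": -26.1,"wz": 0,"fingers": 1}])

```text
time: 1.35
position: [0.5167, 0.1513, 0.266]
orientation: [-90.0, -0.0, 10.5]
force: [0.5, 0.6, 0.6]
grip_width: 0.0854
```

Call:
play_rows(motion=[{"dx": 4.4,"dy": 0,"dz": -10.1,"wx": 0,"wy": 0,"wz": 0,"fingers": 1},{"dx": 4.4,"dy": 0,"dz": -10.1,"wx": 0,"wy": 0,"wz": 0,"fingers": 1},{"dx": 4.4,"dy": 0,"dz": -10.1,"wx": 0,"wy": 0,"wz": 0,"fingers": 1},{"dx": 4.4,"dy": 0,"dz": -10.1,"wx": 0,"wy": 0,"wz": 0,"fingers": 1},{"dx": 4.4,"dy": 0,"dz": -10.1,"wx": 0,"wy": 0,"wz": 0,"fingers": 1}])

```text
time: 1.85
position: [0.5769, 0.0634, 0.2654]
orientation: [-89.9, 0.1, 10.6]
force: [0.2, 1.7, 0.8]
grip_width: 0.0853
```

```bash
python3 - <<'E'
from h import *
T=tool();im=capture('wrist');np.save('T1.npy',T);print(T)
c=cam('wrist',T)
cv2.imwrite('pics/w1.png',im)
# predicted handle ends from estimate
y=np.radians(10.5)
print(proj(c,[[.579+s*.04*np.cos(y),.060+s*.04*np.sin(y),.103] for s in(-1,1)]))
E
```

```text
[[ 0.9831 -0.0014 -0.1833  0.5769]
 [ 0.1833  0.001   0.9831  0.0634]
 [-0.0012 -1.      0.0013  0.2654]
 [ 0.      0.      0.      1.    ]]
[[314.5297 137.245 ]
 [314.7649 225.1521]]
```

View pics/w1.png

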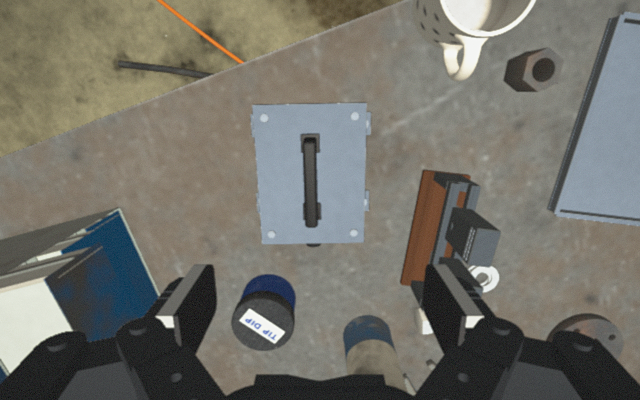

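The wrist picture shows the handle upright at about (310, 135–227), within 4 px of the prediction. I'll refine it with a dark mask.

```bash
python3 - <<'E'
from h import *
T=np.load('T1.npy');c=cam('wrist',T);im=cv2.imread('pics/w1.png')
g=cv2.cvtColor(im,cv2.COLOR_BGR2GRAY)
m=np.zeros_like(g);m[125:236,285:340]=(g[125:236,285:340]<90)
k=[(r,np.flatnonzero(m[r]).min(),np.flatnonzero(m[r]).max()) for r in range(125,236) if m[r].any()]
print(k[::8],k[-1])
# bar rows in the middle between posts
X=[ray(c,(np.median((a+b)/2),r),.103)[0] for r,a,b in k if 155<r<198]
X=np.array(X);f=np.polyfit(X[:,0],X[:,1],1);print('bar mid',X.mean(0),'yaw',np.degrees(np.arctan(f[0])))
e=ray(c,[(310,135),(312,227)],.103);print('ends',e,e.mean(0),np.linalg.norm(e[1]-e[0]))
# cover corners
q=ray(c,[(251,103),(366,102),(366,242),(262,243)],.069);print(q,q.mean(0))
E
```

```text
[(134, np.int64(302), np.int64(313)), (142, np.int64(302), np.int64(318)), (150, np.int64(302), np.int64(318)), (158, np.int64(303), np.int64(315)), (166, np.int64(303), np.int64(315)), (174, np.int64(304), np.int64(316)), (182, np.int64(304), np.int64(316)), (190, np.int64(304), np.int64(316)), (198, np.int64(305), np.int64(316)), (206, np.int64(303), np.int64(319)), (214, np.int64(304), np.int64(319)), (222, np.int64(305), np.int64(317))] (226, np.int64(307), np.int64(315))
bar mid [0.5742 0.0547 0.103 ] yaw 11.869066834926361
ends [[0.5385 0.0486 0.103 ]
 [0.6206 0.0651 0.103 ]] [0.5795 0.0568 0.103 ] 0.08371567728666775
[[ 0.5237 -0.0101  0.069 ]
 [ 0.5034  0.0938  0.069 ]
 [ 0.6398  0.1248  0.069 ]
 [ 0.6606  0.019   0.069 ]] [0.5819 0.0569 0.069 ]
```

Call:
play_rows(motion=[{"dx": 0,"dy": 4,"dz": -0.3,"wx": 0,"wy": -1.2,"wz": 0,"fingers": 0.6},{"dx": 0,"dy": 8,"dz": -0.3,"wx": 0,"wy": -1.2,"wz": 0,"fingers": 0.6},{"dx": 0,"dy": 12,"dz": -0.3,"wx": 0,"wy": -1.2,"wz": 0,"fingers": 0.6},{"dx": 0,"dy": 13,"dz": -0.3,"wx": 0,"wy": -1.2,"wz": 0,"fingers": 0.6},{"dx": 0,"dy": 13,"dz": -0.3,"wx": 0,"wy": -1.2,"wz": 0,"fingers": 0.6},{"dx": 0,"dy": 13,"dz": -0.3,"wx": 0,"wy": -1.2,"wz": 0,"fingers": 0.6},{"dx": 0,"dy": 13,"dz": -0.3,"wx": 0,"wy": -1.2,"wz": 0,"fingers": 0.6}])

```text
time: 2.6
position: [0.5798, 0.0596, 0.1382]
orientation: [-90.0, -0.2, 11.7]
force: [-0.2, -0.3, 0.4]
grip_width: 0.0686
```

```bash
python3 - <<'E'
from h import *
print(bot.get_state()['position']);print(shift([.5792,.0566,.080],11.8))
E
```

```text
[0.5798 0.0596 0.1382]
(array([-0.14,  5.82, -0.28]), array([-0.01, -0.1 ,  0.25]))
```

Call:
play_rows(motion=[{"dx": -0.1,"dy": 2.5,"dz": -0.3,"wx": 0,"wy": 0,"wz": 0,"fingers": 0.3},{"dx": -0.1,"dy": 5,"dz": -0.3,"wx": 0,"wy": 0,"wz": 0,"fingers": 0.1},{"dx": -0.1,"dy": 5.6,"dz": -0.3,"wx": 0,"wy": 0,"wz": 0,"fingers": 0.1},{"dx": -0.1,"dy": 5.6,"dz": -0.3,"wx": 0,"wy": 0,"wz": 0,"fingers": 0.1},{"dx": -0.1,"dy": 5.6,"dz": -0.3,"wx": 0,"wy": 0,"wz": 0,"fingers": 0.1}], squeeze=60)

```text
time: 3.1
position: [0.5791, 0.056, 0.0814]
orientation: [-90.0, -0.2, 11.7]
force: [-0.5, -0.7, -0.0]
grip_width: 0.0472
```

Call:
play_rows(motion=[{"dx": 0,"dy": 0,"dz": 0,"wx": 0,"wy": 0,"wz": 0,"fingers": -0.5},{"dx": 0,"dy": 0,"dz": 0,"wx": 0,"wy": 0,"wz": 0,"fingers": -0.8},{"dx": 0,"dy": 0,"dz": 0,"wx": 0,"wy": 0,"wz": 0,"fingers": -1},{"dx": 0,"dy": 0,"dz": 0,"wx": 0,"wy": 0,"wz": 0,"fingers": -1},{"dx": 0,"dy": 0,"dz": 0,"wx": 0,"wy": 0,"wz": 0,"fingers": -1},{"dx": 0,"dy": 0,"dz": 0,"wx": 0,"wy": 0,"wz": 0,"fingers": -1},{"dx": 0,"dy": 0,"dz": 0,"wx": 0,"wy": 0,"wz": 0,"fingers": -1},{"dx": 0,"dy": 0,"dz": 0,"wx": 0,"wy": 0,"wz": 0,"fingers": -1}])

```text
time: 3.9
position: [0.5786, 0.0559, 0.0809]
orientation: [-90.0, -0.1, 11.7]
force: [-0.9, 1.2, 6.2]
grip_width: 0.0105
```

Call:
play_rows(motion=[{"dx": 0,"dy": -0.5,"dz": 0,"wx": 0,"wy": 0,"wz": 0,"fingers": -1},{"dx": 0,"dy": -1,"dz": 0,"wx": 0,"wy": 0,"wz": 0,"fingers": -1},{"dx": 0,"dy": -1.5,"dz": 0,"wx": 0,"wy": 0,"wz": 0,"fingers": -1},{"dx": 0,"dy": -2,"dz": 0,"wx": 0,"wy": 0,"wz": 0,"fingers": -1},{"dx": 0,"dy": -3,"dz": 0,"wx": 0,"wy": 0,"wz": 0,"fingers": -1},{"dx": 0,"dy": -5,"dz": 0,"wx": 0,"wy": 0,"wz": 0,"fingers": -1},{"dx": 0,"dy": -7,"dz": 0,"wx": 0,"wy": 0,"wz": 0,"fingers": -1},{"dx": 0,"dy": -10,"dz": 0,"wx": 0,"wy": 0,"wz": 0,"fingers": -1},{"dx": 0,"dy": -13,"dz": 0,"wx": 0,"wy": 0,"wz": 0,"fingers": -1},{"dx": 0,"dy": -15,"dz": 0,"wx": 0,"wy": 0,"wz": 0,"fingers": -1},{"dx": 0,"dy": -15,"dz": 0,"wx": 0,"wy": 0,"wz": 0,"fingers": -1}])

```text
time: 5.0
position: [0.5799, 0.0559, 0.2337]
orientation: [-90.0, -0.4, 11.7]
force: [1.2, 0.1, -2.2]
grip_width: 0.0107
```

```bash
python3 - <<'E'
from h import *
T=tool();im=capture('wrist');np.save('T2.npy',T);cv2.imwrite('pics/w2.png',im)
im=capture('scene');cv2.imwrite('pics/s2.png',im)
im=capture('top');cv2.imwrite('pics/t2.png',im)
print(bot.get_state()['position']);print(shift([.474,.4225,.21],3.6))
E
```

```text
[0.5769 0.0557 0.2287]
(array([-2.65,  1.89, 38.  ]), array([-0.01,  8.07, -0.13]))
```

View pics/w2.png

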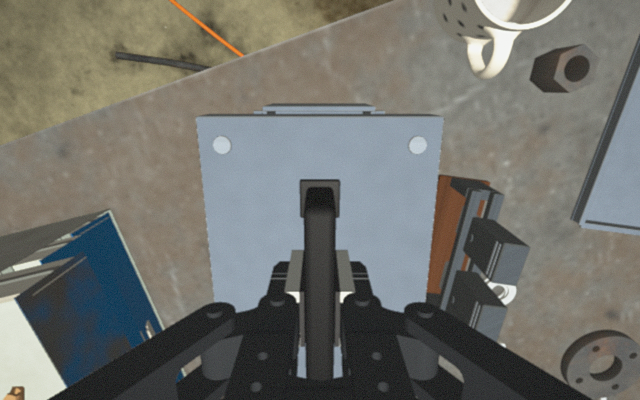

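The cover is lifted and level in the grip, with the handle at (320,190–380). Carrying it to the tray.

Call:
play_rows(motion=[{"dx": -0.2,"dy": 0,"dz": 2,"wx": 0,"wy": 0,"wz": 0,"fingers": -1},{"dx": -0.5,"dy": 0,"dz": 5,"wx": 0,"wy": 1,"wz": 0,"fingers": -1},{"dx": -0.8,"dy": 0,"dz": 9,"wx": 0,"wy": 2,"wz": 0,"fingers": -1},{"dx": -1,"dy": 0,"dz": 13,"wx": 0,"wy": 3,"wz": 0,"fingers": -1},{"dx": -1.3,"dy": 0,"dz": 17,"wx": 0,"wy": 4,"wz": 0,"fingers": -1},{"dx": -1.6,"dy": 0,"dz": 21,"wx": 0,"wy": 5,"wz": 0,"fingers": -1},{"dx": -2,"dy": 0,"dz": 25,"wx": 0,"wy": 6,"wz": 0,"fingers": -1},{"dx": -2.3,"dy": 0,"dz": 29,"wx": 0,"wy": 7,"wz": 0,"fingers": -1},{"dx": -2.5,"dy": 0,"dz": 33,"wx": 0,"wy": 8,"wz": 0,"fingers": -1},{"dx": -2.7,"dy": 0,"dz": 36,"wx": 0,"wy": 8,"wz": 0,"fingers": -1},{"dx": -2.7,"dy": 0,"dz": 37.5,"wx": 0,"wy": 8,"wz": 0,"fingers": -1},{"dx": -2.7,"dy": 0,"dz": 38,"wx": 0,"wy": 8,"wz": 0,"fingers": -1}])

```text
time: 6.35
position: [0.4733, 0.4235, 0.2281]
orientation: [-90.1, 0.1, 3.8]
force: [-1.1, -0.8, -3.1]
grip_width: 0.0108
```

Call:
play_rows(motion=[{"dx": 0,"dy": 2,"dz": 0,"wx": 0,"wy": 0,"wz": 0,"fingers": -1},{"dx": 0,"dy": 5,"dz": 0,"wx": 0,"wy": 0,"wz": 0,"fingers": -1},{"dx": 0,"dy": 8,"dz": 0,"wx": 0,"wy": 0,"wz": 0,"fingers": -1},{"dx": 0,"dy": 11,"dz": 0,"wx": 0,"wy": 0,"wz": 0,"fingers": -1},{"dx": 0,"dy": 13,"dz": 0,"wx": 0,"wy": 0,"wz": 0,"fingers": -1},{"dx": 0,"dy": 14,"dz": 0,"wx": 0,"wy": 0,"wz": 0,"fingers": -1},{"dx": 0,"dy": 14,"dz": 0,"wx": 0,"wy": 0,"wz": 0,"fingers": -1},{"dx": 0,"dy": 14,"dz": 0,"wx": 0,"wy": 0,"wz": 0,"fingers": -1}])

```text
time: 7.15
position: [0.4758, 0.422, 0.0907]
orientation: [-90.0, -0.1, 3.6]
force: [-0.6, -0.2, -3.0]
grip_width: 0.0107
```

```bash
python3 - <<'E'
from h import *
s=bot.get_state();print(s['position'],s['orientation'],s['force']);print(shift([.474,.4225,.032],3.6))
E
```

```text
[0.4758 0.422  0.0907] [-89.9707  -0.0782   3.5942] [-0.605  -0.2024 -2.9869]
(array([-0.18,  5.87,  0.05]), array([-0.03, -0.01,  0.08]))
```

Call:
play_rows(motion=[{"dx": -0.2,"dy": 2,"dz": 0,"wx": 0,"wy": 0,"wz": 0,"fingers": -1},{"dx": -0.2,"dy": 4,"dz": 0,"wx": 0,"wy": 0,"wz": 0,"fingers": -1},{"dx": -0.2,"dy": 4.8,"dz": 0,"wx": 0,"wy": 0,"wz": 0,"fingers": -1},{"dx": -0.2,"dy": 5.1,"dz": 0,"wx": 0,"wy": 0,"wz": 0,"fingers": -1},{"dx": -0.2,"dy": 5.3,"dz": 0,"wx": 0,"wy": 0,"wz": 0,"fingers": -1},{"dx": -0.2,"dy": 5.5,"dz": 0,"wx": 0,"wy": 0,"wz": 0,"fingers": -1},{"dx": -0.2,"dy": 5.5,"dz": 0,"wx": 0,"wy": 0,"wz": 0,"fingers": -1},{"dx": -0.2,"dy": 5.5,"dz": 0,"wx": 0,"wy": 0,"wz": 0,"fingers": -1}])

```text
time: 7.95
position: [0.4729, 0.4226, 0.0354]
orientation: [-90.0, -0.0, 3.7]
force: [0.7, 0.3, -3.9]
grip_width: 0.0106
```

Call:
play_rows(motion=[{"dx": 0,"dy": 0.1,"dz": 0,"wx": 0,"wy": 0,"wz": 0,"fingers": -1},{"dx": 0,"dy": 0.2,"dz": 0,"wx": 0,"wy": 0,"wz": 0,"fingers": -1},{"dx": 0,"dy": 0.3,"dz": 0,"wx": 0,"wy": 0,"wz": 0,"fingers": -1},{"dx": 0,"dy": 0.3,"dz": 0,"wx": 0,"wy": 0,"wz": 0,"fingers": -1},{"dx": 0,"dy": 0.3,"dz": 0,"wx": 0,"wy": 0,"wz": 0,"fingers": -1}])

```text
time: 8.45
position: [0.4727, 0.4225, 0.0329]
orientation: [-90.0, -0.0, 3.7]
force: [-2.0, -2.3, 5.7]
grip_width: 0.0104
```

Contact at the expected height. Releasing.

Call:
play_rows(motion=[{"dx": 0,"dy": 0,"dz": 0,"wx": 0,"wy": 0,"wz": 0,"fingers": -0.6},{"dx": 0,"dy": 0,"dz": 0,"wx": 0,"wy": 0,"wz": 0,"fingers": -0.2},{"dx": 0,"dy": 0,"dz": 0,"wx": 0,"wy": 0,"wz": 0,"fingers": 0},{"dx": 0,"dy": 0,"dz": 0,"wx": 0,"wy": 0,"wz": 0,"fingers": 0},{"dx": 0,"dy": 0,"dz": 0,"wx": 0,"wy": 0,"wz": 0,"fingers": 0},{"dx": 0,"dy": -2,"dz": 0,"wx": 0,"wy": 0,"wz": 0,"fingers": 0},{"dx": 0,"dy": -6,"dz": 0,"wx": 0,"wy": 0,"wz": 0,"fingers": 0},{"dx": 0,"dy": -10,"dz": 0,"wx": 0,"wy": 0,"wz": 0,"fingers": 0},{"dx": 0,"dy": -14,"dz": 0,"wx": 0,"wy": 0,"wz": 0,"fingers": 0},{"dx": 0,"dy": -18,"dz": 0,"wx": 0,"wy": 0,"wz": 0,"fingers": 0},{"dx": 0,"dy": -21,"dz": 0,"wx": 0,"wy": 0,"wz": 0,"fingers": 0},{"dx": 0,"dy": -21,"dz": 0,"wx": 0,"wy": 0,"wz": 0,"fingers": 0}])

```text
time: 9.65
position: [0.4747, 0.4242, 0.2475]
orientation: [-89.6, -0.4, 3.7]
force: [0.3, -0.2, 0.5]
grip_width: 0.0428
```

```bash
python3 - <<'E'
from h import *
s=bot.get_state();print(s['position'],s['force'],s['grip_width']);print(shift([.601,.2205,.26],1))
im=capture('top');cv2.imwrite('pics/t3.png',im)
E
```

```text
[0.4747 0.4242 0.2475] [ 0.3335 -0.2262  0.4729] 0.042826664972045236
(array([ 11.31,  -1.31, -21.12]), array([-0.41,  2.66,  0.43]))
```

Call:
play_rows(motion=[{"dx": 2.5,"dy": -1,"dz": -5,"wx": 0,"wy": 0.5,"wz": 0,"fingers": 0.3},{"dx": 5,"dy": -1,"dz": -9,"wx": 0,"wy": 1,"wz": 0,"fingers": 0.3},{"dx": 8,"dy": -1,"dz": -14,"wx": 0,"wy": 2,"wz": 0,"fingers": 0.3},{"dx": 11.3,"dy": -1,"dz": -18,"wx": 0,"wy": 2.7,"wz": 0,"fingers": 0.3},{"dx": 11.3,"dy": -1,"dz": -21.1,"wx": 0,"wy": 2.7,"wz": 0,"fingers": 0.3},{"dx": 11.3,"dy": -1,"dz": -21.1,"wx": 0,"wy": 2.7,"wz": 0,"fingers": 0.3},{"dx": 11.3,"dy": -1,"dz": -21.1,"wx": 0,"wy": 2.7,"wz": 0,"fingers": 0.3},{"dx": 11.3,"dy": -1,"dz": -21.1,"wx": 0,"wy": 2.7,"wz": 0,"fingers": 0.3}])

```text
time: 10.5
position: [0.5978, 0.2206, 0.2507]
orientation: [-90.0, 0.1, 1.1]
force: [-0.0, 0.8, -0.2]
grip_width: 0.0557
```

```bash
python3 - <<'E'
from h import *
T=tool();im=capture('wrist');np.save('T3.npy',T);cv2.imwrite('pics/w3.png',im)
print(T[:3,3]);print(shift([.577,.058,.26],11.5))
E
```

```text
[0.5978 0.2206 0.2507]
(array([ -2.4 ,  -0.91, -16.25]), array([ -0.04, -10.35,  -0.1 ]))
```

Call:
play_rows(motion=[{"dx": -1,"dy": -0.5,"dz": -5,"wx": 0,"wy": -4,"wz": 0,"fingers": 0.8},{"dx": -2,"dy": -0.5,"dz": -9,"wx": 0,"wy": -8,"wz": 0,"fingers": 0.8},{"dx": -2.4,"dy": -0.5,"dz": -13,"wx": 0,"wy": -10.4,"wz": 0,"fingers": 0.8},{"dx": -2.4,"dy": -0.5,"dz": -16.2,"wx": 0,"wy": -10.4,"wz": 0,"fingers": 0.8},{"dx": -2.4,"dy": -0.5,"dz": -16.2,"wx": 0,"wy": -10.4,"wz": 0,"fingers": 0.8},{"dx": -2.4,"dy": -0.5,"dz": -16.2,"wx": 0,"wy": -10.4,"wz": 0,"fingers": 0.8},{"dx": -2.4,"dy": -0.5,"dz": -16.2,"wx": 0,"wy": -10.4,"wz": 0,"fingers": 0.8},{"dx": -2.4,"dy": -0.5,"dz": -16.2,"wx": 0,"wy": -10.4,"wz": 0,"fingers": 0.8}])

```text
time: 11.35
position: [0.5775, 0.059, 0.2566]
orientation: [-90.0, 0.0, 11.6]
force: [-0.5, 0.1, -0.3]
grip_width: 0.0772
```

```bash
python3 - <<'E'
from h import *
T=tool();im=capture('wrist');np.save('T4.npy',T);cv2.imwrite('pics/w4.png',im);print(T[:3,3])
w3=cv2.imread('pics/w3.png');t=cv2.imread('pics/t3.png')
f=lambda a,s:cv2.resize(a,None,fx=s,fy=s,interpolation=cv2.INTER_CUBIC)
A=f(im[70:270,220:420],2);B=f(w3[110:310,220:420],2);
C=f(t[180:270,255:335],2)
o=np.zeros((580,800,3),np.uint8);o[:400,:400]=A;o[:400,400:]=B;o[400:580,:160]=C
cv2.imwrite('pics/c4.png',o)
E
```

```text
[0.5775 0.059  0.2566]
```

View pics/c4.png

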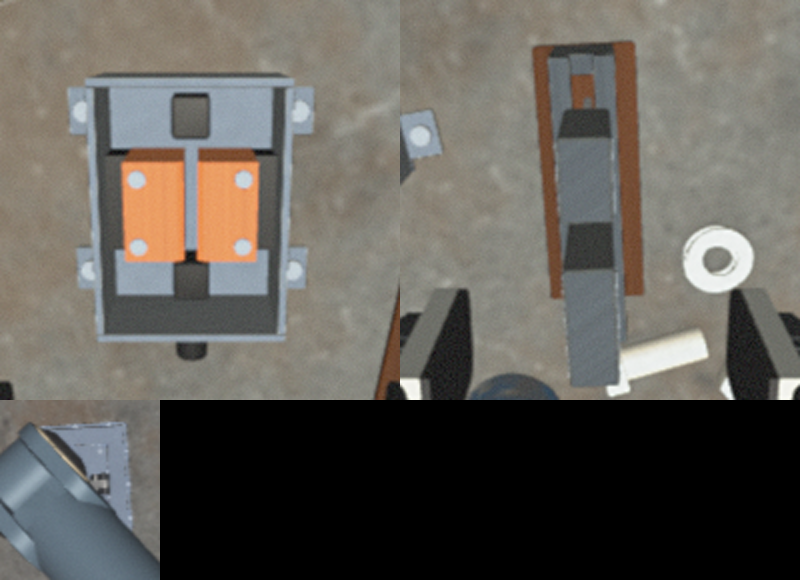

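Left crop: the two orange blocks, with the gap at crop x≈184–198, y≈160–262. Right crop: the thin grip's top face at (557–617, 137–222), with the thick one behind it. Measuring both.

```bash
python3 - <<'E'
from h import *
c=cam('wrist',np.load('T4.npy'));im=cv2.imread('pics/w4.png').astype(int)
m=(im[...,2]-im[...,0]>70)&(im[...,2]>190);m[:70]=0;m[270:]=0;m[:,:270]=0;m[:,355:]=0
rows=np.flatnonzero(m.sum(1)>20);print('rows',rows[0],rows[-1])
P=[]
for r in range(rows[0]+4,rows[-1]-3):
    k=np.flatnonzero(m[r]);j=np.argmax(np.diff(k));P.append((r,k[0],k[j],k[j+1],k[-1]))
P=np.array(P);print(P[::8])
for nm,mid in(('gap',(P[:,2]+P[:,3])/2),('outer',(P[:,1]+P[:,4])/2)):
    X=ray(c,np.c_[mid,P[:,0]],.056);f=np.polyfit(X[:,0],X[:,1],1)
    print(nm,'yaw',np.degrees(np.arctan(f[0])),'y at .58',np.polyval(f,.58))
e=ray(c,[(P[:,2:4].mean(),rows[0]-.5),(P[:,2:4].mean(),rows[-1]+.5)],.056);print('ends',e,np.linalg.norm(e[1]-e[0]))
rim=ray(c,np.array([(88,78),(294,77),(285,340),(98,341)])/2+[220,70],.066);print('rim',rim.mean(0),[np.linalg.norm(rim[i]-rim[i-1]) for i in range(4)])
c=cam('wrist',np.load('T3.npy'))
q=ray(c,np.array([(558,137),(612,137),(617,222),(560,222)])/2+[220-200,110],.124);print('thin',q,q.mean(0),[np.linalg.norm(q[i]-q[i-1]) for i in range(4)])
im=cv2.imread('pics/w3.png');g=cv2.cvtColor(im,cv2.COLOR_BGR2GRAY)
for r in(182,190,200,210,218):print(r,g[r,290:340:1].tolist())
for u in(305,312):print(u,g[155:232,u].tolist())
E
```

```text
rows 151 200
[[155 281 311 319 348]
 [163 282 311 319 348]
 [171 282 311 319 348]
 [179 282 311 319 348]
 [187 282 311 319 347]
 [195 283 284 293 347]]
gap yaw -16.029760870091 y at .58 0.051813784814793734
outer yaw 11.555176626271706 y at .58 0.0553111676359514
ends [[0.5586 0.0462 0.056 ]
 [0.6083 0.056  0.056 ]] 0.05066131510505487
rim [0.5821 0.0566 0.066 ] [np.float64(0.12953648606605803), np.float64(0.09366928784251159), np.float64(0.1294364449499068), np.float64(0.09506899244237066)]
thin [[0.5869 0.2048 0.124 ]
 [0.5865 0.2258 0.124 ]
 [0.6217 0.2287 0.124 ]
 [0.6221 0.2057 0.124 ]] [0.6043 0.2162 0.124 ] [np.float64(0.03521921581544779), np.float64(0.02103498141380747), np.float64(0.03528812298660952), np.float64(0.023030817764616955)]
182 [84, 83, 84, 79, 85, 80, 100, 128, 115, 107, 111, 110, 110, 111, 113, 108, 112, 112, 113, 116, 111, 111, 108, 109, 111, 113, 112, 109, 108, 108, 113, 107, 110, 109, 107, 116, 130, 113, 101, 81, 84, 87, 84, 83, 84, 88, 89, 82, 90, 111]
190 [102, 81, 82, 81, 82, 81, 78, 93, 120, 115, 112, 111, 107, 110, 106, 110, 107, 107, 113, 109, 112, 10
[... 864 characters left out ...]
, 97, 104, 106, 106, 108, 100, 81, 59, 59, 61, 58, 56, 54, 58, 62, 59, 61, 57, 52, 53, 66, 94, 108, 108, 108, 112, 112, 110, 115, 110, 110, 107, 110, 106, 109, 107, 112, 108, 110, 109, 112, 108, 109, 111, 109, 113, 113, 110, 110, 114, 113, 112, 114, 115, 109, 109, 115, 108, 110, 111, 109, 110, 111, 91, 68, 52, 47, 54, 51, 60, 57, 53, 55, 56]
312 [90, 86, 88, 91, 93, 95, 100, 106, 98, 77, 52, 57, 52, 63, 55, 57, 58, 55, 59, 58, 56, 58, 56, 72, 105, 112, 113, 108, 110, 111, 108, 108, 107, 107, 113, 110, 112, 113, 109, 110, 109, 111, 114, 112, 115, 112, 111, 116, 113, 113, 108, 107, 110, 110, 114, 109, 111, 109, 111, 110, 111, 110, 114, 114, 115, 107, 81, 65, 61, 48, 61, 54, 59, 56, 52, 57, 52]
```

```bash
python3 - <<'E'
from h import *
c=cam('wrist',np.load('T3.npy'))
q=ray(c,[(312.2,200),(311.8,182),(312.8,216)],.124);print(q)
c=cam('wrist',np.load('T4.npy'));print(ray(c,[(315,155),(315,175.5),(315,190)],.056))
print(shift([.604,.2175,.16],1))
E
```

```text
[[0.6042 0.2153 0.124 ]
 [0.5895 0.2148 0.124 ]
 [0.6177 0.2159 0.124 ]]
[[0.5619 0.0518 0.056 ]
 [0.5819 0.0559 0.056 ]
 [0.5965 0.0588 0.056 ]]
(array([ 5.78,  9.67, 15.03]), array([-0.03, 10.55, -0.02]))
```

Call:
play_rows(motion=[{"dx": 1.5,"dy": 1,"dz": 4,"wx": 0,"wy": 3,"wz": 0,"fingers": 0.3},{"dx": 3,"dy": 3,"dz": 8,"wx": 0,"wy": 6,"wz": 0,"fingers": 0.3},{"dx": 4.5,"dy": 5,"dz": 12,"wx": 0,"wy": 9,"wz": 0,"fingers": 0.3},{"dx": 5.6,"dy": 6,"dz": 14.8,"wx": 0,"wy": 9.6,"wz": 0,"fingers": 0.2},{"dx": 5.6,"dy": 8,"dz": 14.8,"wx": 0,"wy": 9.6,"wz": 0,"fingers": 0.2},{"dx": 5.6,"dy": 9.7,"dz": 14.8,"wx": 0,"wy": 9.6,"wz": 0,"fingers": 0.2},{"dx": 5.6,"dy": 9.7,"dz": 14.8,"wx": 0,"wy": 9.6,"wz": 0,"fingers": 0.2},{"dx": 5.6,"dy": 9.7,"dz": 14.8,"wx": 0,"wy": 9.6,"wz": 0,"fingers": 0.2},{"dx": 5.6,"dy": 9.7,"dz": 14.8,"wx": 0,"wy": 9.6,"wz": 0,"fingers": 0.2}])

```text
time: 12.3
position: [0.604, 0.2131, 0.161]
orientation: [-89.9, -0.1, 1.8]
force: [0.1, 0.6, -0.5]
grip_width: 0.0515
```

```bash
python3 - <<'E'
from h import *
T=tool();im=capture('wrist');np.save('T5.npy',T);cv2.imwrite('pics/w5.png',im);print(T[:3,3])
print(shift([.603,.2155,.088],2),proj(cam('wrist',T),[[.603,.2155,.124]]))
cv2.imwrite('pics/c5.png',im[150:400,150:490])
E
```

```text
[0.604  0.2131 0.161 ]
(array([-0.12,  7.32,  0.24]), array([-0.06, -0.24,  0.12])) [[323.3115 234.3874]]
```

View pics/c5.png

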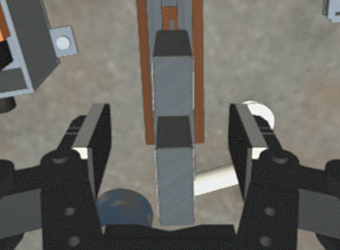

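The thin grip's top centre is at image (323,235), and the prediction was (323,234). It's the front, narrower grip, so I'm descending.

Call:
play_rows(motion=[{"dx": -0.1,"dy": 2.5,"dz": 0.2,"wx": 0,"wy": 0,"wz": 0,"fingers": 0.1},{"dx": -0.1,"dy": 5,"dz": 0.2,"wx": 0,"wy": 0,"wz": 0,"fingers": 0.1},{"dx": -0.1,"dy": 7,"dz": 0.2,"wx": 0,"wy": 0,"wz": 0,"fingers": 0},{"dx": -0.1,"dy": 7.2,"dz": 0.2,"wx": 0,"wy": 0,"wz": 0,"fingers": 0},{"dx": -0.1,"dy": 7.2,"dz": 0.2,"wx": 0,"wy": 0,"wz": 0,"fingers": 0},{"dx": -0.1,"dy": 7.2,"dz": 0.2,"wx": 0,"wy": 0,"wz": 0,"fingers": -0.2},{"dx": -0.1,"dy": 7.2,"dz": 0.2,"wx": 0,"wy": 0,"wz": 0,"fingers": -0.4},{"dx": -0.1,"dy": 7.2,"dz": 0.2,"wx": 0,"wy": 0,"wz": 0,"fingers": -0.6},{"dx": -0.1,"dy": 7.2,"dz": 0.2,"wx": 0,"wy": 0,"wz": 0,"fingers": -0.8},{"dx": -0.1,"dy": 7.2,"dz": 0.2,"wx": 0,"wy": 0,"wz": 0,"fingers": -0.8},{"dx": -0.1,"dy": 7.2,"dz": 0.2,"wx": 0,"wy": 0,"wz": 0,"fingers": -0.8},{"dx": -0.1,"dy": 7.2,"dz": 0.2,"wx": 0,"wy": 0,"wz": 0,"fingers": -0.8}], squeeze=50)

```text
time: 13.55
position: [0.6033, 0.2151, 0.0894]
orientation: [-89.9, -0.1, 1.8]
force: [0.5, -0.7, 6.2]
grip_width: 0.0214
```

Call:
play_rows(motion=[{"dx": 0,"dy": -0.5,"dz": 0,"wx": 0,"wy": 0,"wz": 0,"fingers": -0.8},{"dx": 0,"dy": -1.2,"dz": 0,"wx": 0,"wy": 0,"wz": 0,"fingers": -0.8},{"dx": 0,"dy": -2,"dz": 0,"wx": 0,"wy": 0,"wz": 0,"fingers": -0.8},{"dx": 0,"dy": -3,"dz": 0,"wx": 0,"wy": 0,"wz": 0,"fingers": -0.8},{"dx": 0,"dy": -5,"dz": 0,"wx": 0,"wy": 0,"wz": 0,"fingers": -0.8},{"dx": 0,"dy": -7,"dz": 0,"wx": 0,"wy": 0,"wz": 0,"fingers": -0.8},{"dx": 0,"dy": -9,"dz": 0,"wx": 0,"wy": 0,"wz": 0,"fingers": -0.8},{"dx": 0,"dy": -10,"dz": 0,"wx": 0,"wy": 0,"wz": 0,"fingers": -0.8},{"dx": 0,"dy": -10,"dz": 0,"wx": 0,"wy": 0,"wz": 0,"fingers": -0.8},{"dx": 0,"dy": -10,"dz": 0,"wx": 0,"wy": 0,"wz": 0,"fingers": -0.8}])

```text
time: 14.55
position: [0.6018, 0.2146, 0.1873]
orientation: [-90.0, 0.1, 1.8]
force: [-0.1, -0.2, -0.8]
grip_width: 0.0215
```

```bash
python3 - <<'E'
from h import *
s=bot.get_state();print(s['position'],s['orientation'],s['force'],s['grip_width'])
print(shift([.582,.0561,.180],11.7))
E
```

```text
[0.6018 0.2146 0.1873] [-90.0118   0.0548   1.7741] [-0.0884 -0.2    -0.8125] 0.02153102203834765
(array([ -2.47,   0.74, -15.78]), array([ 0.01, -9.93, -0.06]))
```

Call:
play_rows(motion=[{"dx": -0.3,"dy": 0,"dz": -2,"wx": 0,"wy": -2,"wz": 0,"fingers": -0.8},{"dx": -0.8,"dy": 0,"dz": -5,"wx": 0,"wy": -4,"wz": 0,"fingers": -0.8},{"dx": -1.3,"dy": 0,"dz": -8.5,"wx": 0,"wy": -6,"wz": 0,"fingers": -0.8},{"dx": -1.9,"dy": 0,"dz": -12,"wx": 0,"wy": -8,"wz": 0,"fingers": -0.8},{"dx": -2.3,"dy": 0,"dz": -14.5,"wx": 0,"wy": -9.9,"wz": 0,"fingers": -0.8},{"dx": -2.5,"dy": 0,"dz": -15.8,"wx": 0,"wy": -9.9,"wz": 0,"fingers": -0.8},{"dx": -2.5,"dy": 0,"dz": -15.8,"wx": 0,"wy": -9.9,"wz": 0,"fingers": -0.8},{"dx": -2.5,"dy": 0,"dz": -15.8,"wx": 0,"wy": -9.9,"wz": 0,"fingers": -0.8},{"dx": -2.5,"dy": 2,"dz": -15.8,"wx": 0,"wy": -9.9,"wz": 0,"fingers": -0.8},{"dx": -2.5,"dy": 3,"dz": -15.8,"wx": 0,"wy": -9.9,"wz": 0,"fingers": -0.8},{"dx": -2.5,"dy": 3,"dz": -15.8,"wx": 0,"wy": -9.9,"wz": 0,"fingers": -0.8},{"dx": -2.5,"dy": 3,"dz": -15.8,"wx": 0,"wy": -9.9,"wz": 0,"fingers": -0.8}])

```text
time: 15.75
position: [0.5823, 0.0571, 0.1577]
orientation: [-90.0, 0.0, 11.8]
force: [-0.6, -0.1, -1.5]
grip_width: 0.0216
```

```bash
python3 - <<'E'
from h import *
T=tool();im=capture('wrist');np.save('T6.npy',T);cv2.imwrite('pics/w6.png',im);print(T[:3,3])
print(shift([.582,.0561,.140],11.7))
cv2.imwrite('pics/c6.png',cv2.resize(im[150:400,170:470],None,fx=2,fy=2,interpolation=cv2.INTER_CUBIC))
E
```

```text
[0.5823 0.0571 0.1577]
(array([-0.08,  1.82, -0.06]), array([-0.01,  0.02,  0.04]))
```

View pics/c6.png

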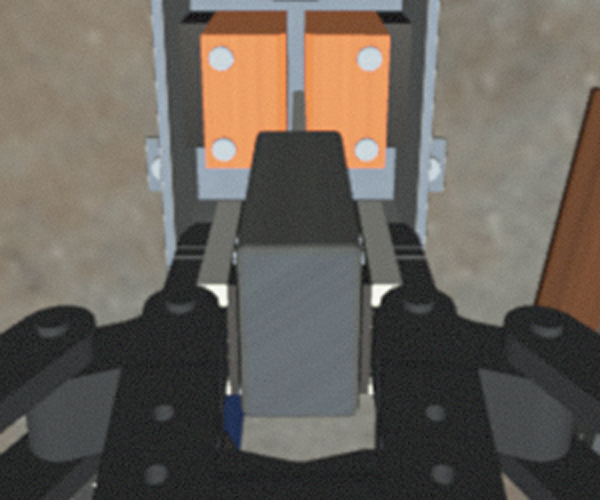

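The blade at crop (299,90–130) lines up with the gap's middle at ~296.5, about 0.7 mm off. I'll correct that and descend in stages.

Call:
play_rows(motion=[{"dx": -0.1,"dy": 0.8,"dz": -0.1,"wx": 0,"wy": 0,"wz": 0,"fingers": -0.8},{"dx": -0.1,"dy": 1.6,"dz": -0.1,"wx": 0,"wy": 0,"wz": 0,"fingers": -0.8},{"dx": -0.1,"dy": 2.2,"dz": -0.1,"wx": 0,"wy": 0,"wz": 0,"fingers": -0.8},{"dx": -0.1,"dy": 2.7,"dz": -0.1,"wx": 0,"wy": 0,"wz": 0,"fingers": -0.8},{"dx": -0.1,"dy": 3.1,"dz": -0.1,"wx": 0,"wy": 0,"wz": 0,"fingers": -0.8},{"dx": -0.1,"dy": 3.5,"dz": -0.1,"wx": 0,"wy": 0,"wz": 0,"fingers": -0.8},{"dx": -0.1,"dy": 3.9,"dz": -0.1,"wx": 0,"wy": 0,"wz": 0,"fingers": -0.8},{"dx": -0.1,"dy": 4.2,"dz": -0.1,"wx": 0,"wy": 0,"wz": 0,"fingers": -0.8},{"dx": -0.1,"dy": 4.2,"dz": -0.1,"wx": 0,"wy": 0,"wz": 0,"fingers": -0.8}])

```text
time: 16.7
position: [0.5811, 0.0548, 0.1154]
orientation: [-90.0, 0.0, 11.7]
force: [-0.2, -0.1, -1.9]
grip_width: 0.0215
```

Call:
play_rows(motion=[{"dx": 0,"dy": 0.4,"dz": 0.1,"wx": 0,"wy": 0,"wz": 0,"fingers": -0.8},{"dx": 0,"dy": 0.9,"dz": 0.1,"wx": 0,"wy": 0,"wz": 0,"fingers": -0.8},{"dx": 0,"dy": 1.4,"dz": 0.1,"wx": 0,"wy": 0,"wz": 0,"fingers": -0.8},{"dx": 0,"dy": 1.9,"dz": 0.1,"wx": 0,"wy": 0,"wz": 0,"fingers": -0.8},{"dx": 0,"dy": 2.3,"dz": 0.1,"wx": 0,"wy": 0,"wz": 0,"fingers": -0.8},{"dx": 0,"dy": 2.6,"dz": 0.1,"wx": 0,"wy": 0,"wz": 0,"fingers": -0.8},{"dx": 0,"dy": 2.8,"dz": 0.1,"wx": 0,"wy": 0,"wz": 0,"fingers": -0.8},{"dx": 0,"dy": 2.9,"dz": 0.1,"wx": 0,"wy": 0,"wz": 0,"fingers": -0.8},{"dx": 0,"dy": 2.9,"dz": 0.1,"wx": 0,"wy": 0,"wz": 0,"fingers": -0.8},{"dx": 0,"dy": 2.9,"dz": 0.1,"wx": 0,"wy": 0,"wz": 0,"fingers": -0.8}])

```text
time: 17.7
position: [0.5813, 0.0559, 0.087]
orientation: [-90.0, -0.0, 11.7]
force: [0.8, 0.8, -3.0]
grip_width: 0.0217
```

Call:
play_rows(motion=[{"dx": 0,"dy": 0.1,"dz": 0,"wx": 0,"wy": 0,"wz": 0,"fingers": -0.8},{"dx": 0,"dy": 0.2,"dz": 0,"wx": 0,"wy": 0,"wz": 0,"fingers": -0.8},{"dx": 0,"dy": 0.3,"dz": 0,"wx": 0,"wy": 0,"wz": 0,"fingers": -0.8},{"dx": 0,"dy": 0.3,"dz": 0,"wx": 0,"wy": 0,"wz": 0,"fingers": -0.8},{"dx": 0,"dy": 0.3,"dz": 0,"wx": 0,"wy": 0,"wz": 0,"fingers": -0.8}])

```text
time: 18.2
position: [0.5812, 0.0559, 0.0838]
orientation: [-90.0, 0.0, 11.7]
force: [0.2, 0.6, -1.4]
grip_width: 0.0212
```

Call:
play_rows(motion=[{"dx": 0,"dy": 0.1,"dz": 0,"wx": 0,"wy": 0,"wz": 0,"fingers": -0.8},{"dx": 0,"dy": 0.15,"dz": 0,"wx": 0,"wy": 0,"wz": 0,"fingers": -0.8},{"dx": 0,"dy": 0.15,"dz": 0,"wx": 0,"wy": 0,"wz": 0,"fingers": -0.8},{"dx": 0,"dy": 0.15,"dz": 0,"wx": 0,"wy": 0,"wz": 0,"fingers": -0.8}])

```text
time: 18.6
position: [0.5814, 0.0559, 0.0834]
orientation: [-90.0, -0.0, 11.7]
force: [-2.7, -0.3, 5.5]
grip_width: 0.0212
```

Shoulders seated at the predicted TCP height of 0.0834, with upward contact force. Releasing and retreating.

Call:
play_rows(motion=[{"dx": 0,"dy": 0,"dz": 0,"wx": 0,"wy": 0,"wz": 0,"fingers": -0.3},{"dx": 0,"dy": 0,"dz": 0,"wx": 0,"wy": 0,"wz": 0,"fingers": 0},{"dx": 0,"dy": 0,"dz": 0,"wx": 0,"wy": 0,"wz": 0,"fingers": 0.2},{"dx": 0,"dy": 0,"dz": 0,"wx": 0,"wy": 0,"wz": 0,"fingers": 0.2},{"dx": 0,"dy": 0,"dz": 0,"wx": 0,"wy": 0,"wz": 0,"fingers": 0.2},{"dx": 0,"dy": -2,"dz": 0,"wx": 0,"wy": 0,"wz": 0,"fingers": 0.2},{"dx": 0,"dy": -5,"dz": 0,"wx": 0,"wy": 0,"wz": 0,"fingers": 0.2},{"dx": 0,"dy": -9,"dz": 0,"wx": 0,"wy": 0,"wz": 0,"fingers": 0.2},{"dx": 0,"dy": -13,"dz": 0,"wx": 0,"wy": 0,"wz": 0,"fingers": 0.2},{"dx": 0,"dy": -17,"dz": 0,"wx": 0,"wy": 0,"wz": 0,"fingers": 0.2},{"dx": 0,"dy": -18,"dz": 0,"wx": 0,"wy": 0,"wz": 0,"fingers": 0.2},{"dx": 0,"dy": -18,"dz": 0,"wx": 0,"wy": 0,"wz": 0,"fingers": 0.2}])

```text
time: 19.8
position: [0.5821, 0.0559, 0.2642]
orientation: [-90.0, -0.2, 11.7]
force: [-0.2, -0.1, -0.1]
grip_width: 0.0512
```

```bash
python3 - <<'E'
from h import *
s=bot.get_state();print(s['time'],s['position'],s['force'])
T=tool();im=capture('wrist');np.save('T7.npy',T);cv2.imwrite('pics/w7.png',im)
s=capture('scene');t=capture('top');cv2.imwrite('pics/s7.png',s);cv2.imwrite('pics/t7.png',t)
f=lambda a,k:cv2.resize(a,None,fx=k,fy=k,interpolation=cv2.INTER_CUBIC)
o=np.zeros((600,800,3),np.uint8);o[:300,:400]=f(im[70:220,220:420],2);o[:300,400:]=f(t[150:250,260:393],3)[:300,:400-1].repeat(1,0) if False else cv2.resize(t[150:250,260:393],(400,300))
o[300:,:]=cv2.resize(s[120:300,240:480],(800,600))[150:450]
cv2.imwrite('pics/c7.png',o)
E
```

```text
19.8 [0.5821 0.0559 0.2642] [-0.1765 -0.1141 -0.0557]
```

View pics/c7.png

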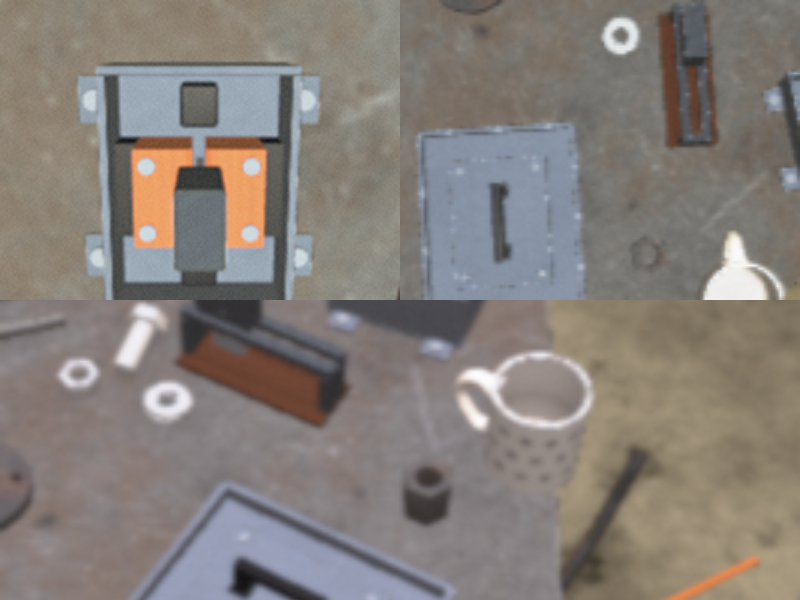

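The gauge stands upright at crop (200,190–270), the cover lies centred in the tray at (500,222), and the bystanders haven't moved. One numeric check, then I'll hand in.

```bash
python3 - <<'E'
from h import *
c=cam('wrist',np.load('T7.npy'))
q=ray(c,np.array([(174,188),(225,188),(224,270),(176,270)])/2+[220,70],.118)
X=q.mean(0);print(X,[round(np.linalg.norm(q[i]-q[i-1]),4) for i in range(4)])
y=np.radians(11.7);d=X[:2]-[.582,.0561];print('along,across gap mm',1e3*(d@[np.cos(y),np.sin(y)]),1e3*(d@[-np.sin(y),np.cos(y)]))
bot.hand_in()
E
```

```text
[0.5818 0.0565 0.118 ] [np.float64(0.0355), np.float64(0.021), np.float64(0.0355), np.float64(0.0205)]
along,across gap mm -0.07592593216013213 0.4681866976552072
the job is handed in; nothing more can be done
```

The cover is lying right way up in the middle of the steel tray. The thin gauge is standing in the gap between the contact blocks, and I handed the job in at about 20 s of the 61 s allowed.

- **Cover:** it touched down at the tray floor at the height I expected and was released only after contact. The last top picture shows it lying level and well clear of the tray walls.
- **Gauge:** the shoulders met the blocks at the predicted height. Afterwards its top measured 0.1 mm along and 0.5 mm across from the gap's middle, and it stands upright.
- **Everything else:** the thick gauge is still in the rack. The mug and coupling look unmoved in the last pictures. I didn't look at the tin again after grasping the gauge. The arm never worked near it.
- **Forces:** the highest reading at the end of any move was about 6 N.
- **Disagreement:** the top and wrist cameras differed by 3–5 mm in position. I went with the wrist camera, and both grasps bore it out.

No check failed.

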